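Load the bag clips through the half-turn slot

ROBOT

A 6-joint arm with a two-finger parallel gripper is mounted at the origin on a cart in front of the work surface, level with it; the furniture and walls round the work are solid. World frame = base frame: x ahead of the robot, y to its left, z up, the work surface at z = 0. Lengths are in m, angles in rad, forces in N, time in s.
With the tool pointing down it reaches from about 0.375 to 0.975 m from the base axis. Payload 3.8 kg.
Tool frame: the origin (TCP) lies on the centre line of the jaws, within the pads' length; the fingertips stand 14 mm ahead of it and the grasp point (between the pads) lies 5 mm behind it; z points along the fingers, y is the line along which they close (so a half turn about z gives the same grasp; the last joint's range is limited). The gripper opens to 85 mm and grips with 20 to 120 N. Pads are 22 mm wide; open, the fingers measure 114 mm over their backs; the gripper's body (76 mm by 85 mm) begins 54 mm behind the grasp point. The pads swing forward as they close: fully open they stand 13 mm farther back than shut.
Start: joints at [1.178, 0.264, 1.604, -0, 1.274, -0.037], TCP at [0.235, 0.633, 0.245] pointing down, gripper open.
Joint ranges: [-2.63, 2.63], [-0.94, 2.18], [0.31, 2.57], [-1.31, 4.45], [0, 2.66], [-2.55, 2.55]. Speed limits (rad/s): [2.57, 2.57, 3.14, 3.14, 3.14, 3.14].

INTERFACE

Orientations are given as a rotation vector (axis times angle).
In Python, from workcell import bot, eyes, spot_in gives the robot as it stands.
- The arm moves only by the tool carry_out, never from a script. Its argument "series" is text: rows parted by semicolons, each of 4 numbers parted by spaces: the shift along the world's x, y, z in m, then the turn about the world's z in degrees. In form: tx ty tz roll; .... A call has 1 to 20 rows; each row shifts and turns the commanded pose from where the row before left it; what a row does not reach is not made up. A row lasts 1/8 s, in which the tool goes at most 62.5 mm and 10.7 degrees, less where a joint would pass 70% of its speed; a pose out of reach is approached as far as the arm can. A call is refused whole if a number of a shift passes 0.0625 or a number of a turn 10.7, either way. A call with a gripper value outside its range is refused whole. "jaw" is the gripper command: -1 is shut, 1 is fully open, values between are in proportion, set as the call begins (left out, the last holds). The fingers move at their own pace and stop on an object; "grip_force" is the grip in N (left out, the last holds). Time passes only in rows, so rows that do not move let the fingers close. It gives the time, the measured TCP pose, the force, the opening and the grip force at its end, in the units of the state.
- bot.read_state(): the state, without advancing time (a new reading comes with each control period).
- eyes.read_camera(name): name is "scene" or "top"; returns (picture, depth): 400x640x3 uint8, blue, green, red; 400x640 float32, m along the optical axis (not along the pixel's ray), 0 where there is no reading.
- eyes.get_calibration(name): a dict with "K" (3x3 intrinsics, pixels), "position" and "rotation" of the camera in the world. Camera axes: x right, y down, z forward; pixel columns grow to the right and rows downward; lengths in m; the calibration is good to about 2 mm. A picture is of the moment at which its call begins. get_calibration takes no time and is no camera call.
- bot.finish_job(): hands the job in; it is judged then, once.
Trained networks look in the newest picture that a camera, given by its name, has taken for a name from the list of things; names that differ only in an ending like _2 or _b are one class to them, and where a whole thing is asked for, a point or a joint stands for the part that bears it (a point fixed in the world has none). Each returns a list of dicts, best first, with "score" (0 to 1); they miss things now and then, are a little off and sometimes report something else, mostly with a low value. They report only what shows in the picture. A call takes as long as a camera call. They do not tell look-alikes from the thing itself.
- spot_in(camera, target): "rect" ([centre column, centre row, width, height] in pixels, round what is visible of it).
The state is a dict: "time": time; "q": joint angles; "joint_vel": joint speeds; "joint_torque": joint torques, N m; "tool_pos": TCP position; "tcp_rot": TCP orientation; "wrist_force": force on the tool from outside, world axes, zero at the start; "torque": the same for the moment, N m; "width": opening from 0.0 (shut) to 1.0 (fully open); "grip_force": force on a finger pad.
Only numpy, scipy, OpenCV 4.12 (cv2) and the standard library are available. Lean on these libraries where they do the work, as an engineer would, in place of code of your own. Each camera call takes 0.05 s, during which the arm holds its last target. There are 200 camera calls.

TASK

Put the bag clips away in the clip store: turn both brass turn buttons aside, lift the wooden cover out of its frame and lay it on the free counter, then drop every yellow clip lying on the counter through the twisted slot. The slot turns each clip half round on its way down, so feed them such that they all come to rest in the covered tray with the red hinge end on the left (the store's +y side, as the robot sees it); leave the mug and the jars standing where they are.

Things in the scene. Friction and masses are not known exactly. Their poses are not given: they have to be found in the camera images.
- clip_store: clip store, fixed: a white tower 128 (x) x 132 (y) x 265 mm high, clear in front, with a low tray before it. Origin on the counter under the tower's middle; x to its back, y to its left, z up. In its top a frame 128 x 152 mm with a recess 64 (x) x 128 (y) x 9 mm deep for the wooden cover
- mouth (a point): middle of the mouth, level with the frame's top face (265 mm up); axes as clip_store. Under the cover a funnel, 64 mm wide in x, narrows to a slot 32 (x) x 116 (y) mm. The slot twists 180 degrees about the vertical on its way down: a clip let go level in the funnel, lengthwise along y, falls through, its ends changed over left for right, and slides by itself (1 to 2 s) into the tray
- tray (a point): middle of the tray's floor, which slopes 8 degrees to the front. The tray is 73 mm long, from 64 to 137 mm in front of the tower's middle, 120 mm wide inside, 50 mm high, roofed with clear plastic that stays shut; axes as clip_store
- button_front (a joint): turn button 48 mm in front of the mouth's middle: brass bar 56 x 14 x 14 mm on a vertical pin through its middle, 2 mm above the frame. 0 = inner end 10 mm over the cover, locking it; turns either way to 1.7 rad, positive counter-clockwise from above; clear of the cover from 1.2 rad. Stiff (0.03 N m), stays where left
- button_back (a joint): the same, 48 mm behind the middle of the mouth
- button_front_grip (a point): middle of the front button, on its pin, half-way up (9 mm above the frame); x along the bar (it turns with it)
- button_back_grip (a point): middle of the back button, on its pin, half-way up (9 mm above the frame); x along the bar (it turns with it)
- cover_grip (a point): middle of the cover's handle, 18 mm above the cover's underside. Cover: wooden plate 60 (x) x 124 (y) x 8 mm, 0.12 kg, with a handle ridge 14 (x) x 60 (y) mm standing 20 mm over the plate. In the frame the plate's top lies 1 mm below the frame's top. The counter round x = 0.575, y = -0.25 in the room is free to lay it on
- mug: bystander: pink and white mug, 105 mm high; origin at the middle of its foot
- honey_jar: bystander: honey jar with a dark lid, 65 mm wide, 86 mm high; origin at the middle of its foot
- curry_jar: bystander: yellow spice jar, 44 mm wide, 120 mm high; origin at the middle of its foot
- clip1_center (a point): middle of a bag clip: a straight bar 96 x 12 x 12 mm, yellow with a red hinge block on the last 18 mm of one end, 35 g; x points along the bar to the red end. It lies on the counter at the start, turned within 1.4 rad of x pointing to the robot's right. May be absent
- clip1_red (a point): in the red end of that clip, 40 mm from its middle
- clip2_center (a point): middle of a bag clip: a straight bar 96 x 12 x 12 mm, yellow with a red hinge block on the last 18 mm of one end, 35 g; x points along the bar to the red end. It lies on the counter at the start, turned within 1.4 rad of x pointing to the robot's right. May be absent
- clip2_red (a point): in the red end of that clip, 40 mm from its middle
- clip3_center (a point): middle of a bag clip: a straight bar 96 x 12 x 12 mm, yellow with a red hinge block on the last 18 mm of one end, 35 g; x points along the bar to the red end. It lies on the counter at the start, turned within 1.4 rad of x pointing to the robot's right. May be absent
- clip3_red (a point): in the red end of that clip, 40 mm from its middle
- clip4_center (a point): middle of a bag clip: a straight bar 96 x 12 x 12 mm, yellow with a red hinge block on the last 18 mm of one end, 35 g; x points along the bar to the red end. It lies on the counter at the start, turned within 1.4 rad of x pointing to the robot's right. May be absent
- clip4_red (a point): in the red end of that clip, 40 mm from its middle
Things that resemble listed ones, but are neither listed nor needed, are in the scene too. What is shaped like the part that bears clip4_center but blue is not meant.

How it is judged:
By the outcome, as a careful person would: the job done as asked, in the order asked, and still so for the second after the job is handed in, with the robot touching nothing.
Of clip1, clip2, clip3, clip4 only 3 to 4 are there at a start; the rules pass over those that are not, and their reading is None.
At some moment in a run one of clip1, clip2, clip3, clip4 may be knocked a few centimetres aside while the robot is not near it.
Once in a run the grip may slacken for a moment while it holds something.
It also fails if it takes over 208 s, if anything falls off the work surface, if the arm or the gripper's body presses on something with over 40 N, if the wrist force passes 120 N, or if a joint passes its speed limit or range.

## Working session

There is one attempt and no reset: what is moved stays moved. The work goes in short steps, Python scripts to look and compute and a tool call to move; the robot and the scene stay as the last step left them, time stands still between calls to the robot, and variables do not carry over. Pictures are saved under pics/ and viewed, at most 14 in all, crops included, and the job is handed in when it is done.

Besides the shell and the picture viewer there is one more tool, called after "Request:" by a JSON object that holds its "method" and its "body", one argument or row to a line. carry_out: Moves the arm, as the interface text tells. Its arguments: {"type":"object","properties":{"series":{"type":"string"},"jaw":{"type":"number"},"grip_force":{"type":"number"}},"required":["series"]}

```bash
mkdir -p pics; ls; python3 - <<'E'
from workcell import bot, eyes, spot_in
import cv2,numpy as np
s=bot.read_state(); print(s)
for n in ("scene","top"):
    im,d=eyes.read_camera(n); cv2.imwrite(f"pics/{n}0.png",im); np.save(f"/tmp/{n}.npy",d)
    c=eyes.get_calibration(n); print(n,c)
    for t in ("clip_store","button_front","button_back","cover_grip","clip1_center","clip1_red","mug","honey_jar","curry_jar"):
        print(t,[(np.round(r["rect"]).astype(int).tolist(),round(r["score"],2)) for r in spot_in(n,t)])
E
```

```text
pics
{'time': 0.0, 'q': array([ 1.17813667e+00,  2.64751905e-01,  1.60539105e+00, -4.09981668e-06,
        1.27374857e+00, -3.69018196e-02]), 'joint_vel': array([-0.00245063, -0.00018798,  0.00128067, -0.00204622, -0.00101235,
       -0.0005973 ]), 'joint_torque': array([-1.14154056e-03, -5.15116274e+01, -3.67310965e+01,  1.05039981e-04,
        1.28384319e-02, -5.82606475e-06]), 'tool_pos': array([0.23482979, 0.6320621 , 0.24395366]), 'tcp_rot': array([-0.55579259, -3.09154206,  0.00352886]), 'wrist_force': array([-0.9492638 ,  0.16209552, -0.10973609]), 'torque': array([ 0.01861672, -0.02112421, -0.05961314]), 'grip_force': 0.0, 'width': 1.001030601056237}
scene {'K': array([[449.19765724,   0.        , 312.365861  ],
       [  0.        , 449.19765724, 197.33334491],
       [  0.        ,   0.        ,   1.        ]]), 'position': array([0.2332284 , 0.35125032, 1.17420397]), 'rotation': array([-1.00056395,  2.70523993, -0.7158735 ])}
clip_store [([251, 284, 106, 133], 0.7)]
button_front [([256, 272, 15, 22], 0.46)]
button_back [([228, 242, 19, 16], 0.68)]
cover_grip [([239, 260, 6
[... 229 characters left out ...]
.92)]
top {'K': array([[395.82059359,   0.        , 314.34177809],
       [  0.        , 395.82059359, 193.83757476],
       [  0.        ,   0.        ,   1.        ]]), 'position': array([ 0.36566294, -0.08076941,  1.22156534]), 'rotation': array([-2.13747058,  2.09094613, -0.19206382])}
clip_store [([225, 198, 80, 94], 0.88)]
button_front [([397, 166, 33, 32], 0.29)]
button_back [([224, 164, 9, 19], 0.57)]
cover_grip [([219, 180, 52, 34], 0.73)]
clip1_center [([324, 205, 24, 17], 0.51)]
clip1_red [([323, 204, 25, 22], 0.65)]
mug [([396, 168, 34, 32], 0.65), ([308, 145, 22, 30], 0.24)]
honey_jar [([306, 146, 23, 28], 0.75), ([251, 133, 19, 29], 0.35)]
curry_jar [([251, 134, 19, 26], 0.86)]
```

View pics/scene0.png

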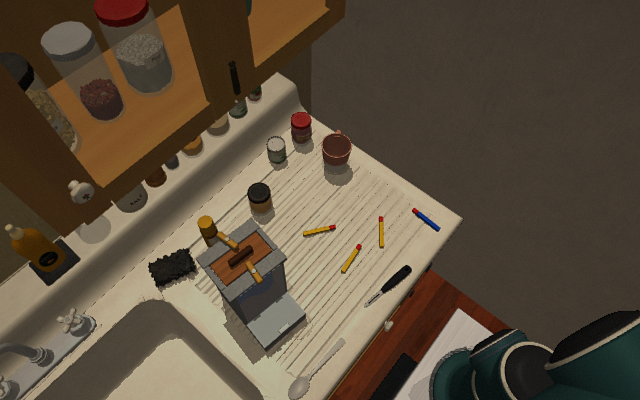

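View pics/top0.png

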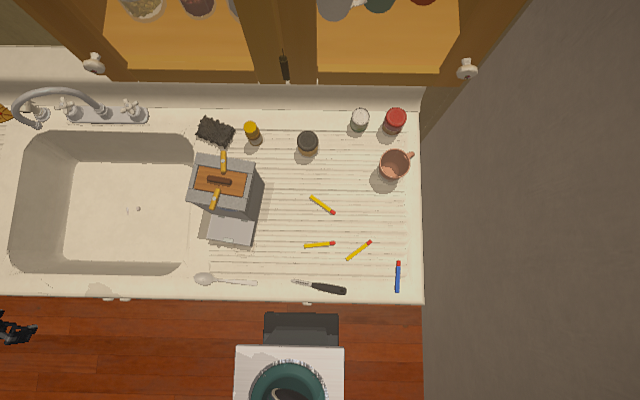

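The top view shows the store's frame at about (220,180) with both brass buttons at (224,160) and (215,198). The yellow clips are at (322,205), (320,244) and (359,250), all with red ends towards the right. The blue lookalike is at (398,276).

```bash
cat > h.py <<'E'
from workcell import bot, eyes, spot_in
import cv2,numpy as np
from scipy.spatial.transform import Rotation as R
def cloud(n):
    im,d=eyes.read_camera(n); c=eyes.get_calibration(n); K=c["K"]
    v,u=np.mgrid[0:400,0:640]
    pc=np.stack([(u-K[0,2])/K[0,0]*d,(v-K[1,2])/K[1,1]*d,d],-1)
    P=pc@R.from_rotvec(c["rotation"]).as_matrix().T+c["position"]
    P[d==0]=np.nan
    return im,P,cv2.cvtColor(im,cv2.COLOR_BGR2HSV)
def tool():
    s=bot.read_state(); M=R.from_rotvec(s["tcp_rot"]).as_matrix()
    return s["tool_pos"], np.degrees(np.arctan2(M[1,1],M[0,1])), M[:,2], s
def blobs(mask,P,amin=12):
    n,l,st,ce=cv2.connectedComponentsWithStats(mask.astype(np.uint8),connectivity=8)
    return [(ce[i].round(0),st[i,4],P[l==i]) for i in range(1,n) if st[i,4]>=amin]
def axis(p):
    q=p[np.isfinite(p).all(1)]; m=np.median(q,0); u,s,vt=np.linalg.svd(q[:,:2]-q[:,:2].mean(0),full_matrices=False)
    t=(q[:,:2]-q[:,:2].mean(0))@vt[0]; mid=q[:,:2].mean(0)+vt[0]*(t.max()+t.min())/2
    return np.r_[mid,m[2]],np.degrees(np.arctan2(vt[0,1],vt[0,0])),np.ptp(t)
def clips(im,P,H):
    """yellow clips: centre, yaw (deg) of red end direction"""
    h,s,v=cv2.split(H); out=[]
    low=(P[...,2]<0.04)&(P[...,2]>-0.02)
    yel=(h>=18)&(h<=34)&(s>150)&(v>80)&low; red=((h<10)|(h>172))&(s>150)&(v>70)&low
    for ce,a,p in blobs(yel,P):
        p=p[np.isfinite(p).all(1)]; 
        for c2,a2,r in blobs(red,P,4):
            r=np.nanmean(r,0)
            if np.linalg.norm(r[:2]-p[:,:2].mean(0))<.07:
                m,an,L=axis(np.vstack([p,blobs(red,P,4) and [r]]))
                d=r[:2]-p[:,:2].mean(0); an=np.degrees(np.arctan2(d[1],d[0]))
                e=r[:2]; c=e-d/np.linalg.norm(d)*.039
                out.append((ce,a,a2,np.round(p[:,:].mean(0),3),np.round(r,3),"centre",np.round(c,3),"yaw",round(an,1)))
    return out
E
python3 - <<'E'
from h import *
print("tool",tool()[:3])
for n in ("top","scene"):
    im,P,H=cloud(n); print(n)
    for c in clips(im,P,H): print(*c)
    h,s,v=cv2.split(H); z=P[...,2]
    hi=(z>.235)&(z<.30)&(np.abs(P[...,1]-.22)<.25)&(P[...,0]<.85)
    fr=hi&(s<60)
    for nm,m in (("frame",hi),("brass",hi&(h>=17)&(h<=34)&(s>120)&(v>110)),("wood",hi&(h<17)&(s>90))):
        for ce,a,p in blobs(m,P,30):
            q=p[np.isfinite(p).all(1)]; print(nm,ce,a,axis(p),q.min(0).round(3),q.max(0).round(3), cv2.minAreaRect((q[:,:2]*1000).astype(np.float32)))
    print("zcounter",np.nanmedian(z[220:240,280:300]) if n=="top" else "")
E
```

```text
tool (array([0.23513736, 0.63271281, 0.24528481]), np.float64(69.61233828020674), array([-2.19895713e-06, -6.57802005e-06, -1.00000000e+00]))
top
[  5. 111.] 40 4 [0.859 0.959 0.009] [0.848 0.969 0.012] centre [0.877 0.943] yaw 137.6
[  2. 119.] 22 4 [0.83  0.964 0.01 ] [0.848 0.969 0.012] centre [0.811 0.958] yaw 16.1
[  8. 117.] 30 4 [0.838 0.946 0.009] [0.848 0.969 0.012] centre [0.832 0.933] yaw 65.9
[320. 203.] 89 16 [ 0.574 -0.081  0.011] [ 0.547 -0.12   0.011] centre [ 0.57  -0.088] yaw -125.2
[316. 244.] 95 15 [ 0.446 -0.073  0.011] [ 0.452 -0.12   0.012] centre [ 0.447 -0.081] yaw -82.9
[356. 251.] 84 16 [ 0.428 -0.194  0.012] [ 0.457 -0.232  0.012] centre [ 0.433 -0.201] yaw -52.4
frame [220. 181.] 3211 (array([0.57955575, 0.16920828, 0.26476869]), np.float64(81.40643150883398), np.float64(0.1537917463827992)) [0.508 0.085 0.236] [0.657 0.253 0.288] ((581.7384643554688, 168.88070678710938), (153.78892517089844, 150.29957580566406), 81.42180633544922)
frame [280. 394.] 260 (array([0.09467536, 0.00041426, 0.2721708 ]), np.float64(-87.8022596757116), np.float64(0.0600940774712
[... 2525 characters left out ...]
4962)) [0.54  0.166 0.277] [0.561 0.181 0.284] ((550.2413330078125, 173.29464721679688), (11.21264934539795, 22.5664005279541), 75.22286224365234)
brass [257. 277.] 56 (array([0.5210437 , 0.18107017, 0.28025181]), np.float64(167.3763952715485), np.float64(0.023475839542968106)) [0.509 0.174 0.277] [0.534 0.189 0.285] ((520.9647827148438, 181.08717346191406), (11.115265846252441, 23.47345733642578), 76.48714447021484)
wood [240. 258.] 1488 (array([0.58116698, 0.16877169, 0.26384809]), np.float64(81.25785192898454), np.float64(0.12651876518780858)) [0.544 0.103 0.254] [0.623 0.235 0.287] ((581.3834838867188, 168.72454833984375), (126.5941162109375, 68.28358459472656), 81.413818359375)
zcounter
```

Request:
{"method": "carry_out", "body": {
  "series": "0 0 0.03 0; 0.025 -0.038 0.008 0.5; 0.025 -0.038 0.008 0.5; 0.025 -0.038 0.008 0.5; 0.025 -0.038 0.008 0.5; 0.025 -0.038 0.008 0.5; 0.025 -0.038 0.008 0.5; 0.025 -0.038 0.008 0.5; 0.025 -0.038 0.008 0.5; 0.025 -0.038 0 0.5; 0.025 -0.038 0 0.5; 0.025 -0.038 0 0; 0.0235 -0.039 0 0; 0 0 0 0; 0 0 0 0",
  "jaw": -0.2,
  "grip_force": 40
}}

```text
time: 2.98
tool_pos: [0.5334, 0.1759, 0.3393]
tcp_rot: [-0.422, -3.113, -0.001]
wrist_force: [0.1, 0.1, -0.1]
width: 0.398
grip_force: 0.0
```

Request:
{"method": "carry_out", "body": {
  "series": "0 0 -0.02 0; 0 0 -0.02 0; 0 0 -0.017 0; 0 0 0 0; 0 0 0 0"
}}

```text
time: 3.6
tool_pos: [0.5333, 0.1759, 0.2815]
tcp_rot: [-0.42, -3.112, 0.001]
wrist_force: [0.1, -0.2, -0.1]
width: 0.402
grip_force: 0.0
```

```bash
python3 - <<'E'
from h import *
im,P,H=cloud("scene"); cv2.imwrite("pics/s1.png",cv2.resize(im[190:350,160:360],(800,640))[:600])
print(tool()[:2])
E
```

```text
(array([0.5334495 , 0.17585544, 0.28189275]), np.float64(74.62781713248486))
```

View pics/s1.png

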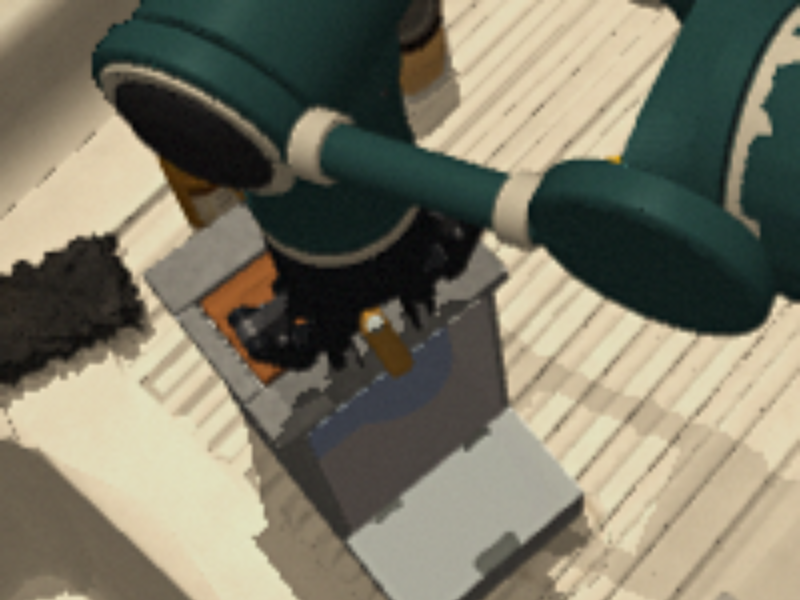

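The fingers straddle the front button, which shows at crop (385,345), and touch nothing. Close the jaws and turn it by -80°.

Request:
{"method": "carry_out", "body": {
  "series": "0 0 0 0; 0 0 0 0; 0 0 0 0; 0 0 0 0; 0 0 0 -5; 0 0 0 -8; 0 0 0 -8; 0 0 0 -8; 0 0 0 -8; 0 0 0 -8; 0 0 0 -8; 0 0 0 -8; 0 0 0 -8; 0 0 0 -8; 0 0 0 -5; 0 0 0 0; 0 0 0 0",
  "jaw": -1
}}

```text
time: 5.78
tool_pos: [0.5352, 0.1774, 0.2826]
tcp_rot: [-2.36, -2.074, -0.008]
wrist_force: [5.5, 8.7, -2.7]
width: 0.156
grip_force: 23.9
```

Request:
{"method": "carry_out", "body": {
  "series": "0 0 0 0; 0 0 0 0; 0 0 0 0; 0 0 0.02 0; 0 0 0.03 0; 0.024 -0.0035 0.01 9; 0.024 -0.0035 0 10; 0.024 -0.0035 0 10; 0.0225 -0.0035 0 10; 0 0 0 10; 0 0 0 10; 0 0 0 10; 0 0 0 10; 0 0 0 10; 0 0 0 10; 0 0 0 0; 0 0 0 0",
  "jaw": -0.4
}}

```text
time: 7.9
tool_pos: [0.6283, 0.1617, 0.3432]
tcp_rot: [-0.04, 3.14, 0.0]
wrist_force: [-0.6, 1.2, -0.3]
width: 0.302
grip_force: 0.0
```

```bash
python3 - <<'E'
from h import *
print(tool()[:2])
for n in ("top","scene"):
    im,P,H=cloud(n); cv2.imwrite(f"pics/{n}2.png",cv2.resize(im[190:350,160:360],(800,640))[:600])
    h,s,v=cv2.split(H); z=P[...,2]
    hi=(z>.235)&(z<.30)&(np.abs(P[...,1]-.22)<.25)&(P[...,0]<.85)
    for ce,a,p in blobs(hi&(h>=17)&(h<=34)&(s>120)&(v>110),P,20): print(ce,a,axis(p))
E
```

```text
(array([0.62834692, 0.16168316, 0.34320731]), np.float64(91.44770993504254))
[223. 167.] 54 (array([0.61612682, 0.1594791 , 0.2802328 ]), np.float64(177.35481533919585), np.float64(0.030177002898149938))
[221. 200.] 47 (array([0.53084889, 0.15918846, 0.28016636]), np.float64(-98.5455059801663), np.float64(0.02054891157876464))
[226. 239.] 37 (array([0.63122691, 0.16402531, 0.28019573]), np.float64(167.43804112833794), np.float64(0.03458559704626203))
[261. 264.] 21 (array([0.5356824 , 0.15519923, 0.27966122]), np.float64(-173.15646847078486), np.float64(0.017299087919207968))
[248. 275.] 30 (array([0.536868  , 0.1920459 , 0.28024166]), np.float64(85.06772312815106), np.float64(0.01884652847811997))
```

Request:
{"method": "carry_out", "body": {
  "series": "0 0 -0.02 0; 0 0 -0.02 0; 0 0 -0.021 0; 0 0 0 0; 0 0 0 0",
  "jaw": -0.2
}}

```text
time: 8.62
tool_pos: [0.6276, 0.1616, 0.2798]
tcp_rot: [0.044, -3.139, 0.001]
wrist_force: [0.2, -0.4, -0.8]
width: 0.4
grip_force: 0.0
```

Request:
{"method": "carry_out", "body": {
  "series": "0 0 0 0; 0 0 0 0; 0 0 0 0; 0 0 0 0; 0 0 0 -5; 0 0 0 -8; 0 0 0 -8; 0 0 0 -8; 0 0 0 -8; 0 0 0 -8; 0 0 0 -8; 0 0 0 -8; 0 0 0 -8; 0 0 0 -8; 0 0 0 -8; 0 0 0 -8; 0 0 0 -5; 0 0 0 0; 0 0 0 0",
  "jaw": -1
}}

```text
time: 11.0
tool_pos: [0.6302, 0.1639, 0.2808]
tcp_rot: [2.341, 2.095, 0.01]
wrist_force: [7.4, 6.5, -6.5]
width: 0.145
grip_force: 41.4
```

Request:
{"method": "carry_out", "body": {
  "series": "0 0 0 0; 0 0 0 0; 0 0 0 0; 0 0 0.02 0; 0 0 0.04 0; -0.024 0.0037 0 -2; -0.024 0.0037 0 0; 0 0 0 0; 0 0 0 0",
  "jaw": -0.4
}}

```text
time: 12.12
tool_pos: [0.5808, 0.1691, 0.3425]
tcp_rot: [2.377, 2.052, 0.003]
wrist_force: [0.7, -0.8, -0.8]
width: 0.293
grip_force: 0.0
```

```bash
python3 - <<'E'
from h import *
print(tool()[:2])
for n in ("top","scene"):
    im,P,H=cloud(n); cv2.imwrite(f"pics/{n}3.png",cv2.resize(im[140:240,160:280],(720,600)))
    h,s,v=cv2.split(H); z=P[...,2]
    hi=(z>.235)&(z<.30)&(np.abs(P[...,1]-.22)<.25)&(P[...,0]<.85)
    for ce,a,p in blobs(hi&(h>=17)&(h<=34)&(s>120)&(v>110),P,15): print(ce,a,axis(p))
    for ce,a,p in blobs(hi&(h<17)&(s>90)&(z>.275),P,15): print("handle",ce,a,axis(p))
E
```

```text
(array([0.58084415, 0.16906548, 0.34253019]), np.float64(-8.383658813412685))
[225. 161.] 92 (array([0.62741994, 0.15821065, 0.28041282]), np.float64(-98.05044885649004), np.float64(0.049332329793648794))
[214. 199.] 109 (array([0.53300839, 0.17598189, 0.2802475 ]), np.float64(-97.10776821816643), np.float64(0.0549609245458514))
handle [222. 179.] 103 (array([0.58099249, 0.16194717, 0.28339276]), np.float64(-102.86232938928478), np.float64(0.04845205235609236))
[221. 244.] 59 (array([0.6320742 , 0.17558369, 0.28025414]), np.float64(96.55131980546402), np.float64(0.029583963154299744))
[261. 264.] 26 (array([0.53621661, 0.15581865, 0.28027151]), np.float64(176.7139462521581), np.float64(0.01837832196611185))
[247. 277.] 17 (array([0.53711761, 0.19464785, 0.28026209]), np.float64(92.16741586480258), np.float64(0.013665311774799793))
handle [234. 260.] 96 (array([0.58230859, 0.18397105, 0.28253444]), np.float64(73.89678858150515), np.float64(0.03287411806636656))
```

View pics/top3.png

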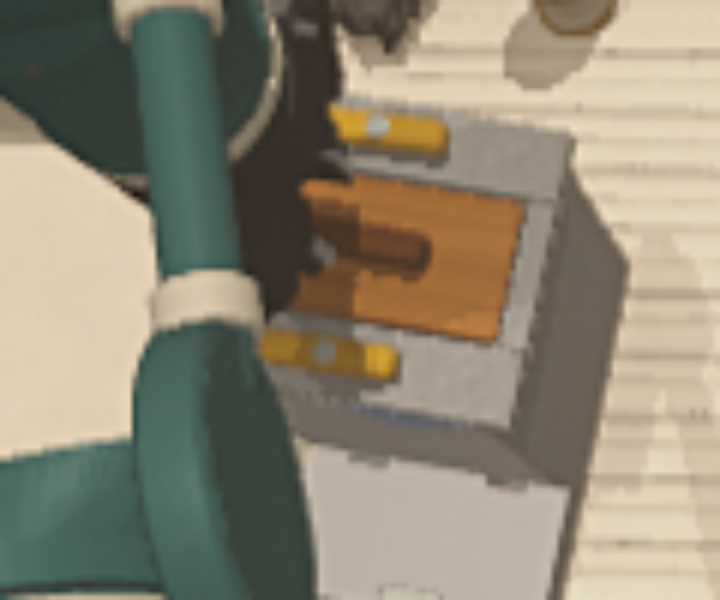

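Both buttons now lie parallel to the cover, at crop (390,130) and (330,350), so they are clear of it. Grip the handle.

Request:
{"method": "carry_out", "body": {
  "series": "0 0 -0.02 0; 0 0 -0.02 0; 0 0 -0.02 0; 0 0 -0.0025 0; 0 0 0 0; 0 0 0 0",
  "jaw": -0.3
}}

```text
time: 12.98
tool_pos: [0.5798, 0.169, 0.2777]
tcp_rot: [-2.377, -2.053, 0.002]
wrist_force: [0.4, 0.2, -0.3]
width: 0.351
grip_force: 0.0
```

Request:
{"method": "carry_out", "body": {
  "series": "0 0 0 0; 0 0 0 0; 0 0 0 0; 0 0 0 0; 0 0 0.008 0; 0 0 0.01 0; 0 0 0.02 0; 0 0 0.03 0; 0 0 0 0; 0 0 0 0",
  "jaw": -1,
  "grip_force": 90
}}

```text
time: 14.22
tool_pos: [0.5797, 0.1691, 0.3464]
tcp_rot: [-2.377, -2.053, 0.001]
wrist_force: [-0.2, 0.5, -1.4]
width: 0.14
grip_force: 89.8
```

Request:
{"method": "carry_out", "body": {
  "series": "0 -0.02 0 0; -0.002 -0.04 0 0; -0.002 -0.042 0 0; -0.002 -0.042 0 0; -0.002 -0.042 0 0; -0.002 -0.042 0 0; -0.002 -0.042 0 0; -0.002 -0.042 0 0; -0.002 -0.042 0 0; -0.002 -0.042 0 0; -0.001 -0.023 0 0; 0 0 0 0; 0 0 -0.05 0; 0 0 -0.05 0; 0 0 -0.05 0; 0 0 0 0; 0 0 0 0"
}}

```text
time: 16.35
tool_pos: [0.5622, -0.2496, 0.1987]
tcp_rot: [2.376, 2.053, 0.002]
wrist_force: [0.5, -0.5, -0.6]
width: 0.143
grip_force: 89.7
```

```bash
python3 - <<'E'
from h import *
print(tool()[:2])
for n in ("top","scene"):
    im,P,H=cloud(n); cv2.imwrite(f"pics/{n}4.png",im)
    for t in ("mug","cover_grip"):
        r=spot_in(n,t)
        if r: 
            u,v,w,h=np.array(r[0]["rect"]).astype(int); p=P[v-h//2:v+h//2,u-w//2:u+w//2].reshape(-1,3); p=p[p[:,2]>.015]
            print(n,t,r[0],np.nanpercentile(p,[3,50,97],axis=0).round(3).tolist())
    for c in clips(im,P,H): print(*c)
E
```

```text
(array([ 0.56219217, -0.24961384,  0.1986651 ]), np.float64(-8.339054246506647))
top cover_grip {'rect': [384.1, 197.5, 44.7, 34.6], 'score': 0.76} [[0.463, -0.299, 0.182], [0.528, -0.227, 0.398], [0.568, -0.149, 0.63]]
[  4. 110.] 46 4 [0.861 0.962 0.008] [0.848 0.969 0.013] centre [0.883 0.951] yaw 153.0
[  2. 119.] 24 4 [0.83  0.965 0.009] [0.848 0.969 0.013] centre [0.81 0.96] yaw 12.5
[  8. 117.] 30 4 [0.838 0.947 0.009] [0.848 0.969 0.013] centre [0.832 0.933] yaw 65.6
[320. 203.] 89 17 [ 0.574 -0.081  0.012] [ 0.547 -0.12   0.012] centre [ 0.57  -0.088] yaw -124.8
[316. 244.] 91 15 [ 0.446 -0.071  0.011] [ 0.452 -0.12   0.012] centre [ 0.447 -0.081] yaw -83.0
scene mug {'rect': [337.9, 151.4, 31.3, 44.3], 'score': 0.88} [[0.577, -0.336, 0.022], [0.679, -0.291, 0.082], [0.722, -0.197, 0.263]]
scene cover_grip {'rect': [356.2, 170.6, 35.2, 25.4], 'score': 0.64} [[0.534, -0.278, 0.071], [0.561, -0.222, 0.185], [0.645, -0.188, 0.228]]
[381. 235.] 102 22 [ 0.426 -0.189  0.01 ] [ 0.458 -0.23   0.01 ] centre [ 0.434 -0.2  ] yaw -51.9
[316. 230.] 120 22 [ 0.576 -0.08   0.009] [ 0.549 -0.119  0.01 ] centre [ 0.571 -0.087] yaw -124.8
[349. 260.] 121 23 [ 0.447 -0.069  0.011] [ 0.454 -0.118  0.01 ] centre [ 0.449 -0.08 ] yaw -82.5
```

View pics/top4.png

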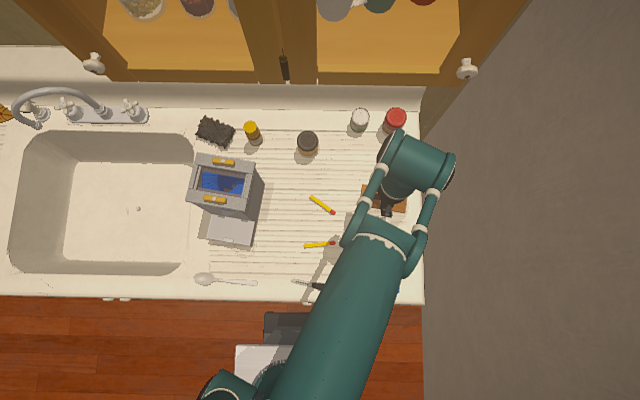

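The mouth is open, showing a blue interior at (222,180), and the cover hangs at (385,200). There is about 3 cm between the gripper and the mug. Lower and release.

Request:
{"method": "carry_out", "body": {
  "series": "0 0 -0.04 0; 0 0 -0.04 0; 0 0 -0.04 0; 0 0 -0.03 0; 0 0 -0.015 0; 0 0 -0.007 0; 0 0 -0.0025 0; 0 0 0 0; 0 0 0 0"
}}

```text
time: 17.77
tool_pos: [0.5619, -0.2503, 0.0235]
tcp_rot: [2.377, 2.052, 0.001]
wrist_force: [-0.1, -0.1, -1.8]
width: 0.141
grip_force: 89.8
```

Request:
{"method": "carry_out", "body": {
  "series": "0 0 -0.0015 0; 0 0 0 0"
}}

```text
time: 18.02
tool_pos: [0.562, -0.2503, 0.0227]
tcp_rot: [2.377, 2.052, 0.001]
wrist_force: [-1.9, 1.1, 5.8]
width: 0.138
grip_force: 90.9
```

Request:
{"method": "carry_out", "body": {
  "series": "0 0 0 0; 0 0 0 0; 0 0 0 0; 0 0 0.02 0; 0 0 0.04 0; 0 0 0.04 0; 0 0 0.04 0; 0 0 0 0",
  "jaw": -0.3,
  "grip_force": 60
}}

```text
time: 19.02
tool_pos: [0.5638, -0.2512, 0.1664]
tcp_rot: [2.372, 2.048, 0.005]
wrist_force: [-0.4, -0.7, 0.2]
width: 0.348
grip_force: 0.0
```

Request:
{"method": "carry_out", "body": {
  "series": "0.001 0.027 0 -5; 0.0015 0.027 0 -5; 0.0015 0.027 0 -5; 0.0015 0.027 -0.02 -5; 0.0015 0.027 -0.02 -5; 0.0015 0.028 -0.02 -1.7; 0 0 0 0; 0 0 0 0"
}}

```text
time: 20.02
tool_pos: [0.5694, -0.0872, 0.1007]
tcp_rot: [-2.787, -1.45, 0.001]
wrist_force: [-0.4, 0.4, 0.1]
width: 0.351
grip_force: 0.0
```

```bash
python3 - <<'E'
from h import *
print(tool()[:2])
for n in ("top","scene"):
    im,P,H=cloud(n); cv2.imwrite(f"pics/{n}5.png",im)
    for c in clips(im,P,H): 
        if c[3][1]<.5: print(*c)
    h,s,v=cv2.split(H); z=P[...,2]
    for ce,a,p in blobs((z<.06)&(h<17)&(h>4)&(s>90)&(P[...,0]>.45)&(P[...,0]<.65)&(P[...,1]>-.35)&(P[...,1]<0),P,60): print("cover",ce,a,axis(p))
E
```

```text
(array([ 0.56939885, -0.08717838,  0.10067238]), np.float64(-35.034533464720745))
[327. 208.] 27 17 [ 0.559 -0.103  0.011] [ 0.547 -0.12   0.011] centre [ 0.569 -0.087] yaw -123.8
[356. 251.] 84 16 [ 0.428 -0.194  0.011] [ 0.457 -0.232  0.011] centre [ 0.433 -0.201] yaw -52.3
cover [374. 209.] 761 (array([ 0.55958722, -0.24961594,  0.00845401]), np.float64(-98.23819370886109), np.float64(0.12385360068506188))
[381. 235.] 119 20 [ 0.427 -0.19   0.01 ] [ 0.459 -0.23   0.01 ] centre [ 0.435 -0.199] yaw -52.3
[316. 231.] 123 22 [ 0.576 -0.079  0.01 ] [ 0.549 -0.119  0.01 ] centre [ 0.571 -0.086] yaw -123.8
[349. 260.] 127 21 [ 0.447 -0.069  0.011] [ 0.454 -0.118  0.011] centre [ 0.448 -0.08 ] yaw -82.1
cover [351. 200.] 455 (array([ 0.55044942, -0.24398938,  0.00743572]), np.float64(61.769261419657475), np.float64(0.13647369199596457))
```

View pics/scene5.png

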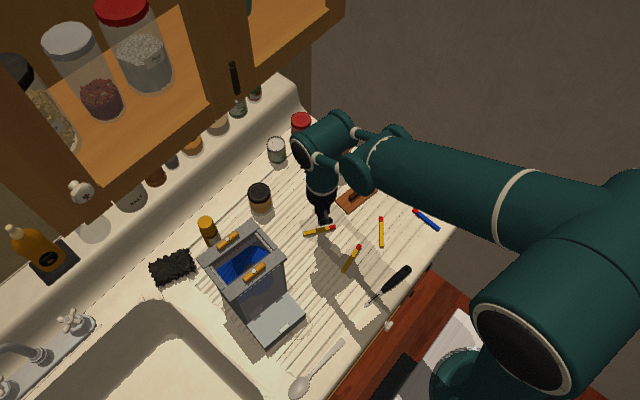

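The cover lies flat at (355,200), the mouth is open, and the gripper stands over clip A at (319,231). Pick it up.

Request:
{"method": "carry_out", "body": {
  "series": "0 0 -0.03 0; 0 0 -0.03 0; 0 0 -0.018 0; 0 0 -0.005 0; 0 0 0 0"
}}

```text
time: 20.75
tool_pos: [0.5701, -0.0872, 0.0182]
tcp_rot: [2.788, 1.448, 0.001]
wrist_force: [-0.7, -0.5, 0.0]
width: 0.355
grip_force: 0.0
```

Request:
{"method": "carry_out", "body": {
  "series": "0 0 0 0; 0 0 0 0; 0 0 0 0; 0 0 0 0; 0 0 0.03 0; 0 0 0.05 0; 0 0 0.06 0; 0 0 0.06 0; 0 0 0.06 0; 0 0 0.05 0; 0 0 0 0; 0 0 0 0",
  "jaw": -1,
  "grip_force": 60
}}

```text
time: 22.25
tool_pos: [0.5692, -0.0867, 0.3271]
tcp_rot: [-2.787, -1.448, 0.001]
wrist_force: [-0.4, -0.3, 0.1]
width: 0.114
grip_force: 59.2
```

Request:
{"method": "carry_out", "body": {
  "series": "0.0005 0.02 0 2; 0.001 0.03 0 3; 0.001 0.036 0 3; 0.0015 0.036 0 3; 0.0015 0.036 0 3; 0.0015 0.036 0 4; 0.0015 0.032 0 4; 0.001 0.02 0 3; 0.0012 0.01 0 1.3; 0 0 0 0; 0 0 -0.02 0; 0 0 0 0; 0 0 0 0"
}}

```text
time: 23.88
tool_pos: [0.5801, 0.1683, 0.3071]
tcp_rot: [-2.386, -2.043, 0.002]
wrist_force: [0.1, -0.6, -0.7]
width: 0.111
grip_force: 59.2
```

```bash
python3 - <<'E'
from h import *
print(tool()[:2])
for n in ("scene","top"):
    im,P,H=cloud(n); cv2.imwrite(f"pics/{n}6.png",cv2.resize(im[200:320,180:340],(800,600)))
    for c in clips(im,P,H): 
        if c[3][1]<.5: print(*c)
    h,s,v=cv2.split(H); z=P[...,2]
    for ce,a,p in blobs((z>.28)&(z<.33)&((h<10)|(h>172))&(s>150)&(v>70)&(P[...,0]>.45)&(P[...,0]<.65)&(P[...,1]>0),P,4): print("red",ce,a,np.nanmean(p,0))
    for ce,a,p in blobs((z>.28)&(z<.33)&(h>18)&(h<34)&(s>150)&(v>70)&(P[...,0]>.45)&(P[...,0]<.65)&(P[...,1]>0),P,4): print("yel",ce,a,axis(p))
E
```

```text
(array([0.58008537, 0.16832196, 0.3071019 ]), np.float64(-8.852910069314811))
red [255. 241.] 45 [0.57269887 0.13108845 0.29819836]
yel [250. 245.] 17 (array([0.57493169, 0.14279657, 0.29848101]), np.float64(140.6608098014318), np.float64(0.013353460948003793))
yel [219. 245.] 8 (array([0.63019918, 0.18272427, 0.28173857]), np.float64(71.40136749901286), np.float64(0.01039278565761155))
yel [229. 261.] 122 (array([0.58307428, 0.19736349, 0.29856592]), np.float64(81.69568635390122), np.float64(0.0385587002367655))
[316. 244.] 95 15 [ 0.446 -0.073  0.011] [ 0.452 -0.12   0.01 ] centre [ 0.447 -0.081] yaw -82.8
[356. 251.] 82 16 [ 0.427 -0.194  0.012] [ 0.457 -0.232  0.012] centre [ 0.433 -0.201] yaw -52.3
red [233. 181.] 36 [0.57240039 0.12876882 0.29955064]
yel [229. 162.] 22 (array([0.62624411, 0.14605896, 0.28093443]), np.float64(-99.26776834381967), np.float64(0.019917482713507174))
yel [224. 180.] 55 (array([0.57691853, 0.15322985, 0.29994086]), np.float64(-105.89243373146475), np.float64(0.03014051384587081))
yel [222. 200.] 10 (array([0.53044308, 0.15642775, 0.28203076]), np.float64(111.96785957631124), np.float64(0.012648435554295045))
```

View pics/scene6.png

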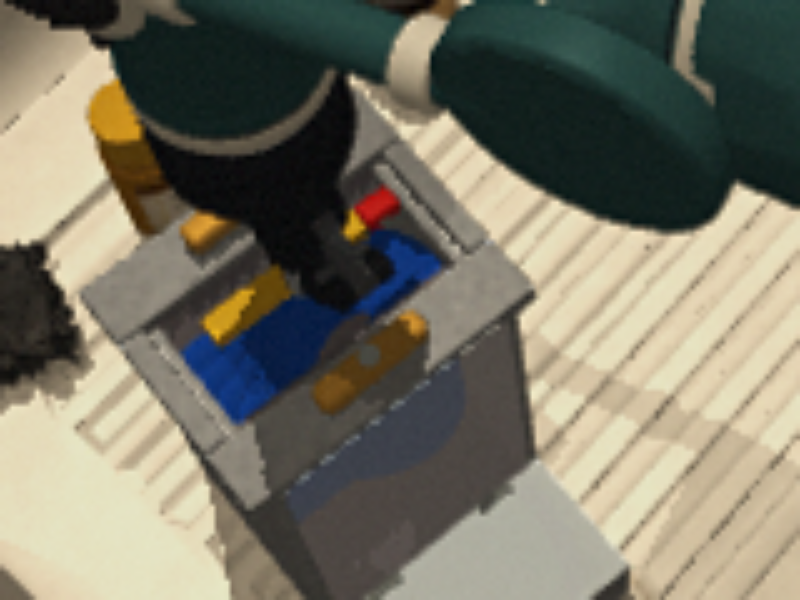

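The clip sits level over the mouth, with its red end to the right at crop (378,205). Lower it and release.

Request:
{"method": "carry_out", "body": {
  "series": "0 0 -0.012 0; 0 0 -0.012 0; 0 0 -0.01 0; 0 0 0 0; 0 0 0 0"
}}

```text
time: 24.6
tool_pos: [0.5804, 0.1692, 0.2738]
tcp_rot: [2.385, 2.045, 0.0]
wrist_force: [0.2, 0.2, -0.7]
width: 0.113
grip_force: 59.2
```

Request:
{"method": "carry_out", "body": {
  "series": "0 0 0 0; 0 0 0 0; 0 0 0 0; 0 0 0.02 0; 0 0 0.03 0; 0 0 0 0; 0 0 0 0; 0 0 0 0; 0 0 0 0; 0 0 0 0; 0 0 0 0; 0 0 0 0; 0 0 0 0",
  "jaw": -0.45
}}

```text
time: 26.22
tool_pos: [0.5803, 0.1691, 0.3238]
tcp_rot: [2.385, 2.045, 0.0]
wrist_force: [-0.1, -0.9, -0.0]
width: 0.276
grip_force: 0.0
```

```bash
python3 - <<'E'
from h import *
print(tool()[:2])
for n in ("top","scene"):
    im,P,H=cloud(n); cv2.imwrite(f"pics/{n}7.png",cv2.resize(im[200:350,180:340],(640,600)))
    for c in clips(im,P,H): 
        if c[3][1]<.5: print(*c)
E
```

```text
(array([0.58033875, 0.169131  , 0.32379415]), np.float64(-8.787367611927094))
[316. 244.] 93 15 [ 0.446 -0.073  0.011] [ 0.452 -0.12   0.011] centre [ 0.447 -0.081] yaw -82.8
[356. 251.] 83 16 [ 0.428 -0.194  0.012] [ 0.457 -0.232  0.011] centre [ 0.433 -0.201] yaw -52.4
[349. 260.] 120 10 [ 0.447 -0.07   0.011] [ 0.453 -0.115  0.01 ] centre [ 0.448 -0.076] yaw -83.1
```

View pics/scene7.png

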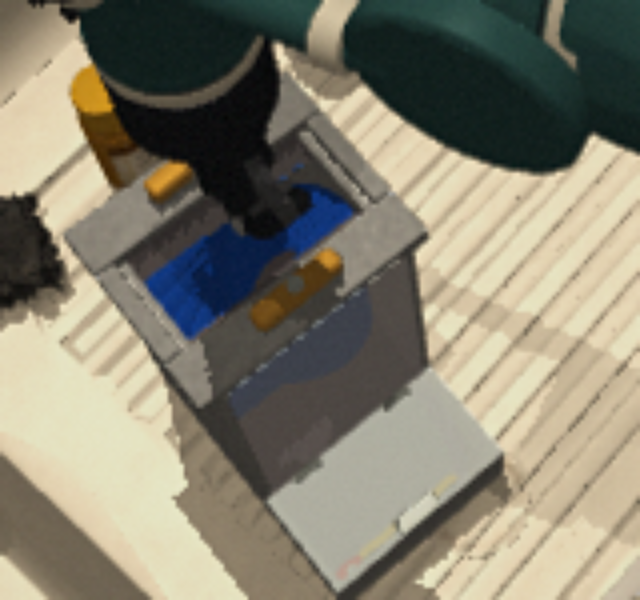

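The first clip lies in the tray with its red end on the left, crop (345,570). On to clip B.

Request:
{"method": "carry_out", "body": {
  "series": "-0.008 -0.015 0 0; -0.014 -0.026 0 2; -0.014 -0.026 0 2; -0.014 -0.026 0 2; -0.014 -0.026 0 2; -0.014 -0.026 0 2; -0.014 -0.026 0 2; -0.014 -0.026 -0.05 2; -0.014 -0.026 -0.06 2.1; -0.0125 -0.026 -0.06 0; 0 0 -0.054 0; 0 0 0 0; 0 0 0 0",
  "jaw": -0.3
}}

```text
time: 27.95
tool_pos: [0.4506, -0.077, 0.1093]
tcp_rot: [2.074, 2.357, 0.002]
wrist_force: [-0.1, -0.4, 0.7]
width: 0.356
grip_force: 0.0
```

```bash
python3 - <<'E'
from h import *
print(tool()[:2])
for n in ("top","scene"):
    im,P,H=cloud(n); cv2.imwrite(f"pics/{n}8.png",im)
    for c in clips(im,P,H): 
        if c[3][1]<.5: print(*c)
E
```

```text
(array([ 0.45062819, -0.07701688,  0.10925146]), np.float64(7.314841121531112))
[356. 251.] 84 16 [ 0.428 -0.194  0.012] [ 0.457 -0.232  0.012] centre [ 0.433 -0.201] yaw -52.4
[381. 234.] 103 21 [ 0.428 -0.192  0.011] [ 0.459 -0.231  0.01 ] centre [ 0.435 -0.2  ] yaw -51.8
```

```bash
python3 - <<'E'
from h import *
for n in ("top","scene"):
    im,P,H=cloud(n); h,s,v=cv2.split(H); z=P[...,2]
    for nm,m in (("yel",(h>=18)&(h<=34)),("red",(h<10)|(h>172))):
        for ce,a,p in blobs(m&(s>140)&(v>50)&(z<.04)&(P[...,0]>.35)&(P[...,0]<.8)&(abs(P[...,1]+.1)<.2),P,3): print(n,nm,ce,a,axis(p))
E
```

```text
top yel [356. 251.] 87 (array([ 0.42794999, -0.1941418 ,  0.01173027]), np.float64(127.79618367162405), np.float64(0.0765745733819984))
top yel [305. 247.] 4 (array([ 0.43814073, -0.03822438,  0.01094611]), np.float64(-108.2131929565801), np.float64(0.006798669243066032))
top red [369. 242.] 17 (array([ 0.45624948, -0.23159547,  0.01175067]), np.float64(132.26443808061612), np.float64(0.01469980946000252))
scene yel [381. 234.] 107 (array([ 0.42837085, -0.19201151,  0.01032734]), np.float64(128.7574711154363), np.float64(0.07714957914942455))
scene yel [349. 261.] 121 (array([ 0.44754057, -0.07051238,  0.01107491]), np.float64(98.6089400400715), np.float64(0.07831244163474774))
scene red [327. 152.] 3 (array([ 0.71668434, -0.29507479,  0.0357355 ]), np.float64(59.5569319801631), np.float64(0.003250790320676002))
scene red [380. 218.] 21 (array([ 0.46053926, -0.2329327 ,  0.00934677]), np.float64(127.3777871982174), np.float64(0.021291535247710144))
```

Clip B is unmoved; pick it up.

Request:
{"method": "carry_out", "body": {
  "series": "-0.002 -0.003 -0.03 0; 0 0 -0.03 0; 0 0 -0.025 0; 0 0 -0.0065 0; 0 0 0 0"
}}

```text
time: 28.78
tool_pos: [0.4483, -0.0796, 0.0166]
tcp_rot: [2.074, 2.358, 0.001]
wrist_force: [-0.2, 1.0, 0.5]
width: 0.354
grip_force: 0.0
```

Request:
{"method": "carry_out", "body": {
  "series": "0 0 0 0; 0 0 0 0; 0 0 0 0; 0 0 0 0; 0 0 0.03 0; 0 0 0.04 0; 0 0 0.05 0; 0 0 0.05 0; 0 0 0.05 0; 0 0 0.05 0; 0 0 0.04 0; 0 0 0 0; 0 0 0 0",
  "jaw": -1
}}

```text
time: 30.4
tool_pos: [0.447, -0.0795, 0.3253]
tcp_rot: [-2.075, -2.358, 0.0]
wrist_force: [-0.6, -0.3, -1.1]
width: 0.113
grip_force: 59.5
```

Request:
{"method": "carry_out", "body": {
  "series": "0.005 0.01 0 0; 0.01 0.018 0 -1.5; 0.0115 0.021 0 -1.5; 0.0115 0.022 0 -1.5; 0.0115 0.022 0 -1.5; 0.0115 0.022 0 -1.5; 0.0115 0.022 0 -1.5; 0.0115 0.022 0 -1.5; 0.0115 0.022 0 -1.5; 0.0115 0.022 0 -2; 0.0115 0.022 0 -2; 0.01 0.015 0 0; 0.0044 0.0086 0 0; 0 0 0 0; 0 0 -0.02 0; 0 0 0 0; 0 0 0 0"
}}

```text
time: 32.52
tool_pos: [0.58, 0.1685, 0.3053]
tcp_rot: [-2.384, -2.046, 0.002]
wrist_force: [0.0, 0.9, -0.6]
width: 0.116
grip_force: 59.5
```

```bash
cat > chk.py <<'E'
from h import *
print(tool()[:2])
for n in ("scene","top"):
    im,P,H=cloud(n)
    for c in clips(im,P,H): 
        if c[3][1]<.5: print(*c)
    h,s,v=cv2.split(H); z=P[...,2]
    b=(z>.28)&(z<.33)&(s>150)&(v>70)&(P[...,0]>.45)&(P[...,0]<.65)&(P[...,1]>0)
    for ce,a,p in blobs(b&((h<10)|(h>172)),P,4): print("red",ce,a,np.nanmean(p,0).round(4))
E
python3 chk.py
```

```text
(array([0.57995806, 0.1684555 , 0.3052964 ]), np.float64(-8.72068540140709))
red [256. 241.] 41 [0.5723 0.1295 0.2984]
[356. 251.] 84 16 [ 0.428 -0.194  0.012] [ 0.457 -0.232  0.012] centre [ 0.433 -0.201] yaw -52.3
red [233. 182.] 36 [0.5721 0.1272 0.2997]
```

Request:
{"method": "carry_out", "body": {
  "series": "0 0.001 -0.012 0; 0 0 -0.012 0; 0 0 -0.008 0; 0 0 0 0; 0 0 0 0"
}}

```text
time: 33.25
tool_pos: [0.5805, 0.1701, 0.274]
tcp_rot: [2.383, 2.047, 0.0]
wrist_force: [0.3, -0.4, 0.0]
width: 0.116
grip_force: 59.5
```

Request:
{"method": "carry_out", "body": {
  "series": "0 0 0 0; 0 0 0 0; 0 0 0 0; 0 0 0.02 0; 0 0 0.03 0; 0 0 0 0; 0 0 0 0; 0 0 0 0; 0 0 0 0; 0 0 0 0; 0 0 0 0; 0 0 0 0; 0 0 0 0; 0 0 0 0; 0 0 0 0",
  "jaw": -0.45
}}

```text
time: 35.12
tool_pos: [0.5804, 0.17, 0.3239]
tcp_rot: [2.383, 2.047, 0.0]
wrist_force: [0.0, 0.2, 0.6]
width: 0.274
grip_force: 0.0
```

```bash
python3 - <<'E'
from h import *
for n in ("top","scene"):
    im,P,H=cloud(n); cv2.imwrite(f"pics/{n}9.png",cv2.resize(im[200:350,180:340],(640,600)))
    for c in clips(im,P,H): 
        if c[3][1]<.5: print(*c)
E
```

```text
[356. 251.] 84 16 [ 0.428 -0.194  0.012] [ 0.457 -0.232  0.012] centre [ 0.433 -0.201] yaw -52.3
```

View pics/scene9.png

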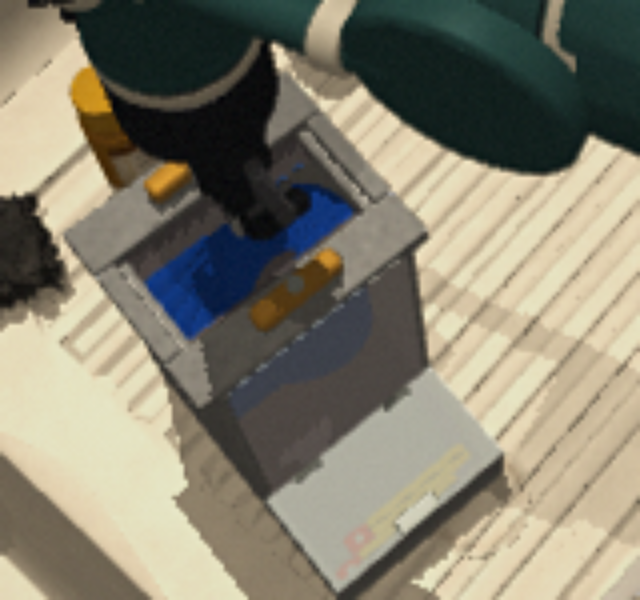

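Two clips now lie in the tray, both with the red end on the left at crop (350,550). On to clip C.

Request:
{"method": "carry_out", "body": {
  "series": "-0.006 -0.015 0 0; -0.009 -0.023 0 3; -0.009 -0.023 0 3; -0.009 -0.023 0 3; -0.009 -0.023 0 3; -0.0095 -0.024 0 3; -0.0095 -0.024 0 3; -0.0095 -0.024 0 3; -0.0095 -0.024 0 3; -0.0095 -0.024 -0.02 3; -0.0095 -0.024 -0.03 4; -0.0095 -0.024 -0.03 4; -0.0095 -0.024 -0.03 4; -0.0095 -0.024 -0.03 4; -0.0095 -0.024 -0.03 3.5; -0.0095 -0.024 -0.02 0; 0 0 -0.02 0; 0 0 -0.01 0; 0 0 0 0; 0 0 0 0",
  "jaw": -0.3
}}

```text
time: 37.72
tool_pos: [0.4345, -0.2012, 0.1048]
tcp_rot: [1.38, 2.82, -0.0]
wrist_force: [0.2, -0.7, -0.9]
width: 0.349
grip_force: 0.0
```

```bash
python3 - <<'E'
from h import *
print(tool()[:2])
for n in ("top","scene"):
    im,P,H=cloud(n); h,s,v=cv2.split(H); z=P[...,2]; cv2.imwrite(f"pics/{n}10.png",im)
    for c in clips(im,P,H): 
        if c[3][1]<.5: print(*c)
    for nm,m in (("yel",(h>=18)&(h<=34)),("red",(h<10)|(h>172))):
        for ce,a,p in blobs(m&(s>140)&(v>50)&(z<.04)&(P[...,0]>.3)&(P[...,0]<.6)&(abs(P[...,1]+.1)<.25),P,3): print(n,nm,ce,a,axis(p))
E
```

```text
(array([ 0.43453641, -0.20115078,  0.10477202]), np.float64(37.84049260641675))
top yel [351. 256.] 31 (array([ 0.41312162, -0.17718801,  0.01074959]), np.float64(136.528365998061), np.float64(0.032094493409427396))
[381. 234.] 109 8 [ 0.428 -0.192  0.01 ] [ 0.455 -0.231  0.01 ] centre [ 0.433 -0.199] yaw -56.0
scene yel [381. 235.] 123 (array([ 0.4278121 , -0.19033118,  0.01040572]), np.float64(127.405236015598), np.float64(0.07784596423859985))
scene red [415. 211.] 21 (array([ 0.39641422, -0.31692989,  0.01085844]), np.float64(-166.63167399091768), np.float64(0.01573756858869164))
scene red [382. 219.] 8 (array([ 0.45552303, -0.2320535 ,  0.00984999]), np.float64(122.35969523781051), np.float64(0.014868528835195297))
```

Clip C is still in place.

Request:
{"method": "carry_out", "body": {
  "series": "0 0.0005 -0.03 0; 0 0 -0.03 0; 0 0 -0.022 0; 0 0 -0.0055 0; 0 0 0 0"
}}

```text
time: 38.45
tool_pos: [0.4344, -0.2006, 0.0168]
tcp_rot: [1.381, 2.821, -0.0]
wrist_force: [-1.1, -0.6, -0.2]
width: 0.345
grip_force: 0.0
```

Request:
{"method": "carry_out", "body": {
  "series": "0 0 0 0; 0 0 0 0; 0 0 0 0; 0 0 0 0; 0 0 0.03 0; 0 0 0.04 0; 0 0 0.05 0; 0 0 0.05 0; 0 0 0.05 0; 0 0 0.05 0; 0 0 0.04 0; 0 0 0 0; 0 0 0 0",
  "jaw": -1
}}

```text
time: 40.08
tool_pos: [0.4334, -0.2003, 0.3257]
tcp_rot: [-1.381, -2.821, 0.0]
wrist_force: [1.0, -0.7, -1.5]
width: 0.113
grip_force: 59.5
```

Request:
{"method": "carry_out", "body": {
  "series": "0.006 0.015 0 0; 0.009 0.023 0 -3; 0.009 0.023 0 -3; 0.009 0.023 0 -3; 0.009 0.023 0 -3; 0.0095 0.024 0 -3; 0.0095 0.024 0 -3; 0.0095 0.024 0 -3; 0.0095 0.024 0 -3; 0.0095 0.024 0 -3; 0.0095 0.024 0 -4; 0.0095 0.024 0 -4; 0.0095 0.024 0 -4; 0.0095 0.024 0 -4; 0.0095 0.024 0 -3.5; 0.0095 0.0235 0 0; 0 0 -0.01 0; 0 0 -0.01 0; 0 0 0 0; 0 0 0 0"
}}

```text
time: 42.58
tool_pos: [0.5803, 0.1693, 0.3064]
tcp_rot: [2.384, 2.046, -0.0]
wrist_force: [0.2, 0.5, -0.4]
width: 0.118
grip_force: 59.5
```

```bash
python3 chk.py
```

```text
(array([0.58025352, 0.16932904, 0.30636303]), np.float64(-8.728248608358117))
red [254. 242.] 43 [0.573  0.1325 0.2991]
red [232. 181.] 33 [0.5727 0.1303 0.3002]
```

Request:
{"method": "carry_out", "body": {
  "series": "0 -0.001 -0.012 0; 0 0 -0.012 0; 0 0 -0.009 0; 0 0 0 0; 0 0 0 0"
}}

```text
time: 43.3
tool_pos: [0.5805, 0.1691, 0.2734]
tcp_rot: [2.383, 2.047, 0.0]
wrist_force: [-0.1, 0.3, -0.4]
width: 0.114
grip_force: 59.5
```

Request:
{"method": "carry_out", "body": {
  "series": "0 0 0 0; 0 0 0 0; 0 0 0 0; 0 0 0.02 0; 0 0 0.03 0; 0 0 0.03 0; -0.02 0.02 0.02 0; -0.02 0.03 0 0; -0.02 0.03 0 0; -0.02 0.03 0 0; -0.02 0.03 0 0; -0.02 0.03 0 0; -0.02 0.03 0 0; -0.02 0.03 0 0; 0 0.03 0 0; 0 0.03 0 0; 0 0 0 0; 0 0 0 0",
  "jaw": -0.45
}}

```text
time: 45.55
tool_pos: [0.4205, 0.4587, 0.3744]
tcp_rot: [2.383, 2.047, 0.001]
wrist_force: [0.3, -0.0, 0.0]
width: 0.276
grip_force: 0.0
```

```bash
python3 - <<'E'
from h import *
print(tool()[:2])
for n in ("top","scene"):
    im,P,H=cloud(n); cv2.imwrite(f"pics/{n}11.png",cv2.resize(im[200:350,180:340],(640,600)) if n=="scene" else im)
    for c in clips(im,P,H): 
        if c[3][1]<.5: print(*c)
E
```

```text
(array([0.42054459, 0.45874022, 0.37436996]), np.float64(-8.677808180185744))
```

View pics/scene11.png

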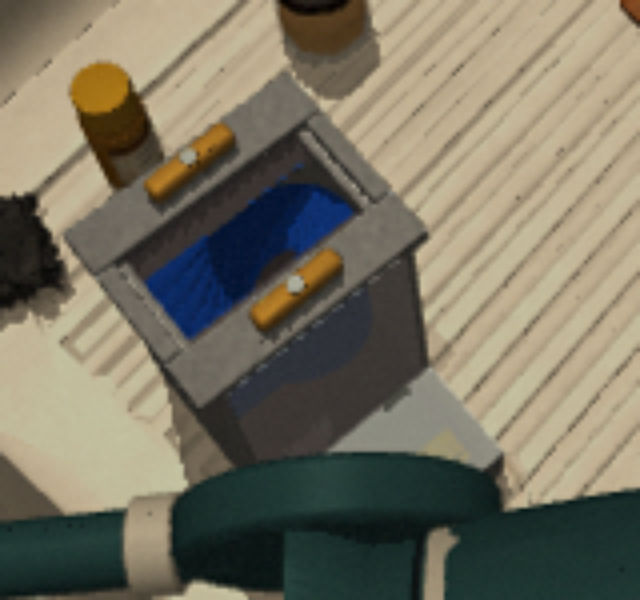

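View pics/top11.png

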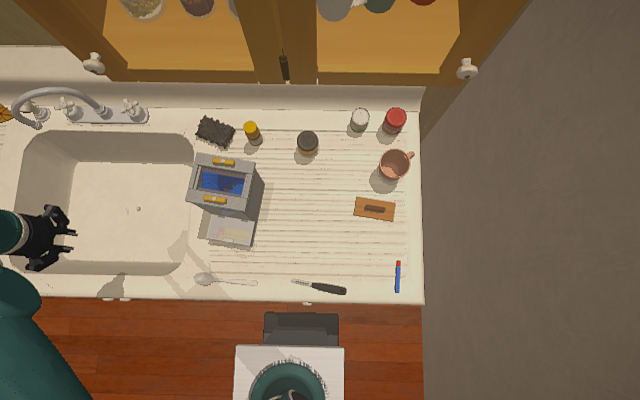

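The scene view has the arm in front of the tray. The top view shows no yellow clip left, the cover on the counter at (375,208), and the tray at (230,233). Zoom in on the tray.

```bash
python3 -c "
import cv2;i=cv2.imread('pics/top11.png');cv2.imwrite('pics/t12.png',cv2.resize(i[205:265,190:270],(800,600),interpolation=cv2.INTER_CUBIC))"
```

```text
(no output)
```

View pics/t12.png

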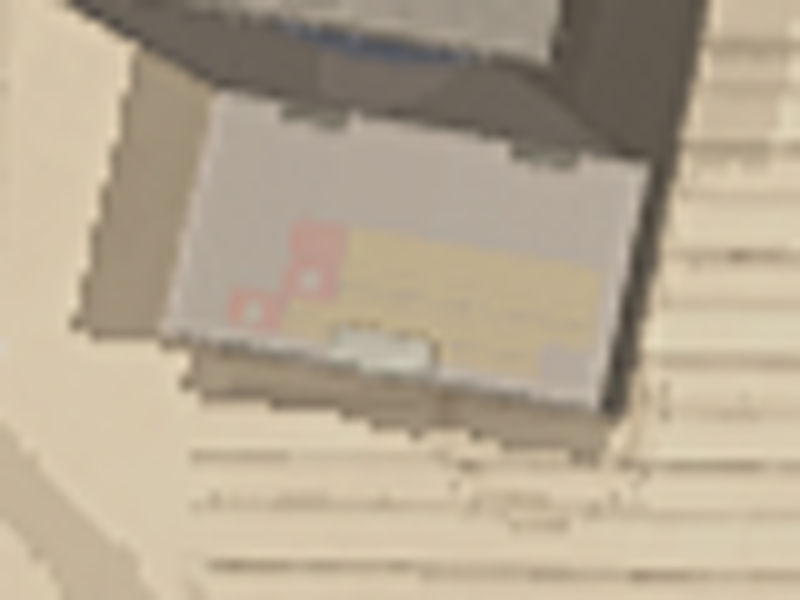

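Three clips lie in the tray, all with the red end on the left, at crop (320,240), (310,280) and (255,310). Hand in.

```bash
python3 -c "
from workcell import bot
print(bot.finish_job())"
```

```text
the job is handed in; nothing more can be done
None
```

The job is handed in: both buttons are turned aside, the cover lies on the free counter, and all three yellow clips present are in the tray with the red end on the left, with the mug and jars left standing (45.6 s of the 208 s).

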